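# Weight the lid lever, put the dough docker away, let the lid down

## Robot

A 6-joint arm with a two-finger parallel gripper is mounted at the origin on the work surface. World frame = base frame: x ahead of the robot, y to its left, z up, the work surface at z = 0. Lengths are in mm, angles in rad, forces in N, time in s.
With the tool pointing down it reaches from about 300 to 775 mm from the base axis. Payload 14.6 kg.
Tool frame: the origin (TCP) lies at the very end of the fingers, on their centre line; the grasp point (between the pads) lies 19 mm behind it; z points along the fingers, y is the line along which they close (so a half turn about z gives the same grasp; the last joint's range is limited). The gripper opens to 94 mm and grips with 3 to 60 N. Pads are 16 mm wide; open, the fingers measure 119 mm over their backs; the gripper's body (75 mm by 177 mm) begins 78 mm behind the grasp point.
Start: joints at [-1.276, 0.3, 1.521, -0, 1.321, -0.067], TCP at [194.67, -514.386, 205.446] pointing down, gripper open.
Joint ranges: [-3.03, 3.03], [-0.79, 2.21], [0.23, 2.52], [-1.04, 4.18], [0, 3.07], [-2.55, 2.55]. Speed limits (rad/s): [2.22, 2.22, 2.57, 3.14, 3.14, 3.14].

## Interface

Orientations are given as [roll, pitch, yaw] about the fixed x, y, z axes, in that order (R = Rz(yaw) Ry(pitch) Rx(roll)).
In Python, from cell import manip gives the robot as it stands.
- The arm moves only by the tool servo_tool, never from a script. Its argument "motion" is a list that holds one entry, the list of rows, each a list of 7 numbers: the shift along the world's x, y, z as a fraction of full scale, then the turn, a rotation vector about the world's x, y, z as a fraction of full scale, then the closure, from 0 (fully open) to 1 (shut). In form: [[[x, y, z, rx, ry, rz, gripper], ...]]. A call has 1 to 10 rows; each row is the pose to reach, as a shift and turn from the pose commanded when the call began, turning the shorter way round; what a row does not reach only later rows make up. Full scale, the value 1, is 0.5 m for a shift and pi rad for a turn. A row lasts 1/10 s, in which the tool goes at most 50 mm and 8.59 degrees, less where a joint would pass 70% of its speed; a pose out of reach is approached as far as the arm can. A call with a number of a shift or a turn outside -1 to 1 is refused whole. A call with a gripper value outside its range is refused whole. The fingers move at their own pace and stop on an object; "newtons" is the grip in N (left out, the last holds). Time passes only in rows, so rows that repeat a pose let the fingers close. It gives the time, the measured TCP pose, the force, the opening and the grip force at its end, in the units of the state.
- manip.read_state(): the state, without advancing time (a new reading comes with each control period).
- manip.camera(name): name is "scene" or "top" or "wrist"; returns a dict with "frame" (420x560x3 uint8, red, green, blue), "range_z" (420x560 float32, mm along the optical axis (not along the pixel's ray), 0 where there is no reading), "vfov" (degrees; the focal length in pixels is half the picture's height over the tangent of half this angle, whatever the lens; pixels are square), "cx", "cy" (the principal point, pixels), "cam_to_world" (4x4, takes a point from camera to world coordinates). Camera axes: x right, y down, z forward; pixel columns grow to the right and rows downward; lengths in mm; the calibration is good to about 2 mm. A picture is of the moment at which its call begins.
- manip.sign_off(): hands the job in; it is judged then, once.
The state is a dict: "clock": time; "joints": joint angles; "qd": joint speeds; "effort": joint torques, N m; "eef_pos": TCP position; "eef_rot": TCP orientation; "wrist_force": force on the tool from outside, world axes, zero at the start; "moment": the same for the moment, N m; "finger_gap": finger opening in mm; "finger_force": force on a finger pad.
Only numpy, scipy, OpenCV 4.12 (cv2) and the standard library are available. Lean on these libraries where they do the work, as an engineer would, in place of code of your own. Each camera call takes 0.05 s, during which the arm holds its last target. There are 200 camera calls.

## Task

Put the wooden dough docker away in the lidded blue box. Stand the glass jar upright on the box's lever paddle and let go, so that its weight alone holds the lid up, then lay the docker inside the box; last, ease the jar slowly up off the paddle so that the lid comes down gently without slamming, and stand the jar upright on the ledge clear of the box. Do not drop or tip over the jar, do not toss the docker in, and leave the scraper and the collar ring where they lie.

Things in the scene. Friction and masses are not known exactly. Their poses are not given: they have to be found in the camera images.
- caddy: Fixed blue plastic box with a hinged lid and a steel lid-lift lever. Origin on the ledge under the bin's centre, z up; its x axis points from the lever side to the hinge side. Bin outside 170 (x) by 230 (y) mm on a 52 mm plinth; rim 122 mm above the ledge. The lever paddle sticks out on the -x side, centred 160 mm from the origin.
- bin_floor (a point): Centre of the bin's inner floor, 57 mm above the ledge; axes as caddy. Inside 160 (x) by 220 (y) by 65 mm deep, walls 5 mm.
- paddle (a point): Centre of the top of the lever paddle, a flat steel plate 100 (x) by 110 (y) mm, no rim. Up (lid shut): 56 mm above the ledge, outer edge 0.1 rad higher. Fully down: 16 mm above the ledge, outer edge 0.1 rad lower. About 2.5 N here starts it down, 2 N holds it; unloaded it springs up and the lid slams.
- lid (a joint): Lid angle: 0 closed, about 1.46 rad fully raised. Linked to the lever: 7.25 rad of lid per rad of lever, so 1 mm of paddle travel moves the lid about 0.036 rad.
- lever (a joint): Lever angle: 0 up (lid closed), 0.2 rad fully down (lid raised).
- jar_mid (a point): Centre, half-way up, of the loose empty squat glass jar: straight-sided, 64 mm outside diameter, 75 mm tall, open at the top, 5 mm walls, 12 mm base, z axis up through its mouth. About 0.4 kg: heavy enough to hold the paddle down.
- docker_grip (a point): Point on the handle axis of the loose wooden dough docker (0.18 kg) where it can be lifted, 22 mm above the ledge. It lies flat along its x axis. Round handle 24 mm thick, bare from x = -52 to +40 mm of this point; behind, an end knob 44 mm thick to x = -68; ahead, a fork 100 mm wide with a studded roller 44 mm thick to x = +100. Whole 168 by 100 by 44 mm.
- scraper: Bystander: steel bench scraper lying flat, 100 by 150 mm, 20 mm high at its grip edge. Origin under its centre.
- collar: Bystander: grey silicone jar collar ring, 96 mm outside diameter, 14 mm high, lying flat. Origin under its centre.
- lid_edge (a point): Middle of the lid's free edge (lever side). The lid, 236 mm wide and 8 mm thick, reaches 200 mm from its hinge line, which is at x = +108 mm, z = 123 mm in caddy. Fully raised it stands almost upright, 325 mm above the ledge.
There are look-alikes about, which are no part of the job. Of the things like the part that bears docker_grip, leave any that is turquoise; of the rest the larger one is meant.

How it is judged:
By the outcome, as a careful person would: the job done as asked, in the order asked, and still so for the second after the job is handed in, with the robot touching nothing.
It also fails if it takes over 72 s, if anything falls off the work surface, if the arm or the gripper's body presses on something with over 40 N, if the wrist force passes 120 N, or if a joint passes its speed limit or range.

## Working session

There is one attempt and no reset: what is moved stays moved. The work goes in short steps, Python scripts to look and compute and a tool call to move; the robot and the scene stay as the last step left them, time stands still between calls to the robot, and variables do not carry over. Pictures are saved under pics/ and viewed, at most 11 in all, crops included, and the job is handed in when it is done.

Besides the shell and the picture viewer there is one more tool, called after "Call:" as name([rows], argument=value, ...), one row to a line, values as JSON. servo_tool: Moves the arm, as the interface text tells. Its arguments: {"type":"object","properties":{"motion":{"type":"array"},"newtons":{"type":"number"}},"required":["motion"]}

```bash
mkdir -p pics; cat > h.py <<'E'
import numpy as np, cv2
from cell import manip
def cam(n):
    c=manip.camera(n); np.savez('%s.npz'%n,**{k:np.array(c[k]) for k in c}); return c
def load(n): return np.load('%s.npz'%n)
def cloud(c):
    d=c['range_z']; h,w=d.shape; f=h/2/np.tan(np.radians(float(c['vfov']))/2)
    v,u=np.mgrid[:h,:w]; P=np.stack([(u-c['cx'])*d/f,(v-c['cy'])*d/f,d],-1)
    T=c['cam_to_world']; return P@T[:3,:3].T+T[:3,3]
def save(c,n,crop=None,s=1):
    a=c['frame'][:,:,::-1]
    if crop: a=a[crop[1]:crop[3],crop[0]:crop[2]]
    cv2.imwrite('pics/'+n,cv2.resize(a,None,fx=s,fy=s,interpolation=cv2.INTER_CUBIC))
E
python3 - <<'E'
from h import *
for n in ['top','scene']:
    c=cam(n); save(c,n+'0.png',s=1.4)
    print(n,c['vfov'],c['cx'],c['cy'],np.round(c['cam_to_world'],2).tolist())
print(manip.read_state())
E
```

```text
top 57.24122212985792 285.19827444892013 208.90549484453686 [[0.01, -1.0, 0.09, 446.41], [-1.0, -0.01, -0.01, 67.37], [0.01, -0.09, -1.0, 1220.71], [0.0, 0.0, 0.0, 1.0]]
scene 45.66785719222032 284.31997118610474 204.40858430142285 [[-0.64, 0.65, -0.41, 1154.64], [0.77, 0.55, -0.33, 582.54], [0.01, -0.53, -0.85, 1394.87], [0.0, 0.0, 0.0, 1.0]]
{'clock': 0.1, 'joints': array([-1.27561103e+00,  3.00409860e-01,  1.52150499e+00, -1.46300031e-05,
        1.32069598e+00, -6.66050273e-02]), 'qd': array([-0.00012213, -0.00140279, -0.00049513,  0.00030003, -0.00142305,
        0.00091168]), 'effort': array([ 5.52449983e-04, -5.32644761e+01, -3.53288734e+01,  7.09023373e-02,
        2.35253636e-02, -5.58266095e-05]), 'eef_pos': array([ 194.59628023, -514.17901155,  204.95210805]), 'eef_rot': array([-3.14057579e+00, -5.36261134e-05,  3.61793927e-01]), 'wrist_force': array([-0.28565022, -0.13915075,  0.9758147 ]), 'moment': array([ 0.01400435, -0.0173333 ,  0.0022962 ]), 'finger_force': 0.0, 'finger_gap': 94.23553119175493}
```

View pics/top0.png

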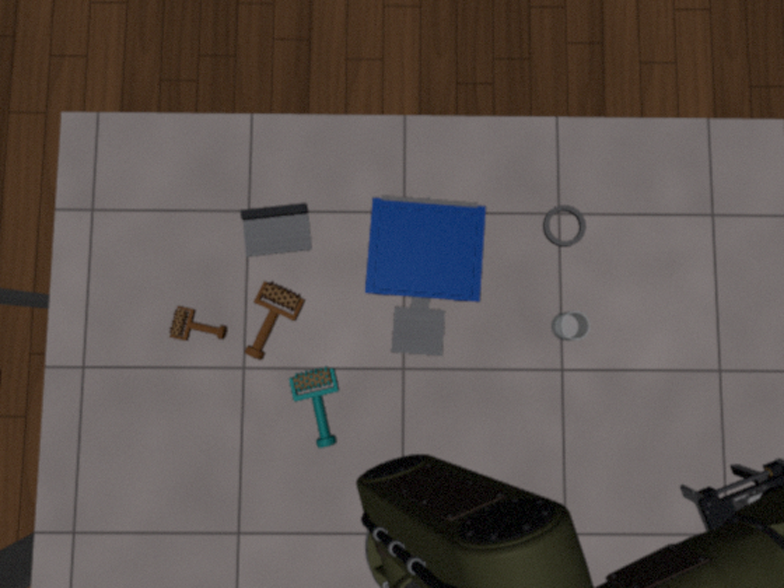

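View pics/scene0.png

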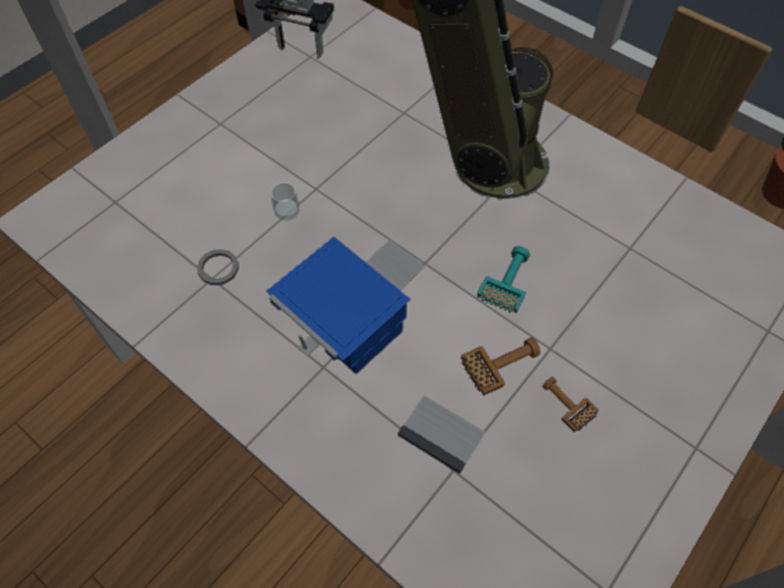

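The top view shows the shut lid at about (425,250), the paddle at (418,330), the jar at (570,326) and the collar at (565,226). The larger wooden docker runs from its knob at (256,352) to its roller at (281,297). The smaller wooden one is at (197,325), the turquoise one at (317,400) and the scraper at (277,230).

```bash
python3 - <<'E'
from h import *
c=load('top'); P=cloud(c); F=c['frame'].astype(int)
save(c,'jar.png',(370,130,450,260),5) 
def box(u0,v0,u1,v1):
    m=np.zeros(P.shape[:2],bool); m[int(v0/1.4):int(v1/1.4),int(u0/1.4):int(u1/1.4)]=1; return m
tab=P[box(330,390,380,430)]; print('table z',np.median(tab[:,2]))
m=box(350,180,500,310)&(F[...,2]>F[...,0]+50)&(P[...,2]>110)
q=P[m]; print('lid z',np.percentile(q[:,2],[5,50,95]))
r=cv2.minAreaRect(q[:,:2].astype(np.float32)); print('lid',r,cv2.boxPoints(r).tolist())
m=box(385,303,450,360)&(P[...,2]>40); q=P[m]
print('paddle',cv2.minAreaRect(q[:,:2].astype(np.float32)),np.percentile(q[:,2],[5,50,95]))
m=box(240,275,310,362)&(F[...,0]>F[...,2]+25)&(P[...,2]>6); q=P[m]
x=q[:,:2]; mu=x.mean(0); w,V=np.linalg.eigh(np.cov(x.T)); a=V[:,1]; a*=np.sign(a[0])
s=(x-mu)@a; b=np.array([-a[1],a[0]]); t=(x-mu)@b
print('docker mean',mu,'axis',a,np.degrees(np.arctan2(a[1],a[0])),s.min(),s.max())
for k in np.arange(-110,80,8):
    g=abs(s-k)<4
    if g.sum(): print(int(k),g.sum(),t[g].min().round(),t[g].max().round(),np.percentile(q[g,2],[50,95]).round())
m=box(540,300,600,350)&(P[...,2]>6); q=P[m]
print('jar',cv2.minAreaRect(q[:,:2].astype(np.float32)),np.percentile(q[:,2],[5,50,95]))
hi=q[q[:,2]>60]; print(len(hi), hi.mean(0) if len(hi) else '', cv2.minEnclosingCircle(hi[:,:2].astype(np.float32)) if len(hi)>3 else '')
m=box(540,200,592,250)&(P[...,2]>6); q=P[m]
print('collar',cv2.minEnclosingCircle(q[:,:2].astype(np.float32)))
m=box(235,195,320,260)&(P[...,2]>6); q=P[m]; print('scr',cv2.minAreaRect(q[:,:2].astype(np.float32)))
E
```

```text
table z -0.676849018012831
lid z [124.53334832 129.46334538 133.37341515]
lid ((587.6097412109375, 8.157089233398438), (234.130859375, 290.0539855957031), 85.95610046386719) [[434.6882629394531, -98.38946533203125], [724.0200805664062, -118.84429931640625], [740.53125, 114.70364379882812], [451.19940185546875, 135.15847778320312]]
paddle ((475.2826232910156, 15.444969177246094), (109.9312515258789, 110.7828140258789), 85.94986724853516) [49.59855539 55.64256434 61.81929253]
docker mean [503.72796629 333.6755247 ] axis [ 0.87372235 -0.48642498] -29.105875167287337 -102.51687392246892 79.45512258093031
-102 13 -18.0 13.0 [40. 42.]
-94 33 -23.0 13.0 [40. 44.]
-86 29 -24.0 11.0 [39. 44.]
-78 18 -14.0 5.0 [33. 35.]
-70 18 -13.0 7.0 [33. 37.]
-62 18 -13.0 9.0 [31. 36.]
-54 20 -11.0 9.0 [30. 37.]
-46 18 -11.0 11.0 [32. 36.]
-38 19 -11.0 11.0 [32. 34.]
-30 18 -10.0 11.0 [32. 35.]
-22 18 -9.0 11.0 [31. 35.]
-14 18 -8.0 12.0 [32. 36.]
-6 16 -7.0 12.0 [32. 35.]
2 29 -9.0 49.0 [32. 35.]
10 75 -46.0 53.0 [31. 35.]
18 30 -45.0 54.0 [31. 35.]
26 42 -45.0 55.0 [32. 37.]
34 83 -44.0 56.0 [36. 42.]
42 82 -43.0 56.0 [38. 44.]
50 80 -42.0 54.0 [37. 43.]
58 26 -42.0 29.0 [34. 39.]
jar ((490.2772521972656, -141.94752502441406), (414.9844665527344, 103.64043426513672), 87.81462097167969) [ 8.8125314  40.07442616 75.95489515]
164 [ 480.39630426 -294.77862542  141.36017566] ((468.7344970703125, -140.68115234375), 209.24574279785156)
collar ((593.989013671875, -151.34420776367188), 263.8490905761719)
scr ((636.6539306640625, 216.43580627441406), (447.1976013183594, 183.5009307861328), 60.39015579223633)
```

View pics/jar.png

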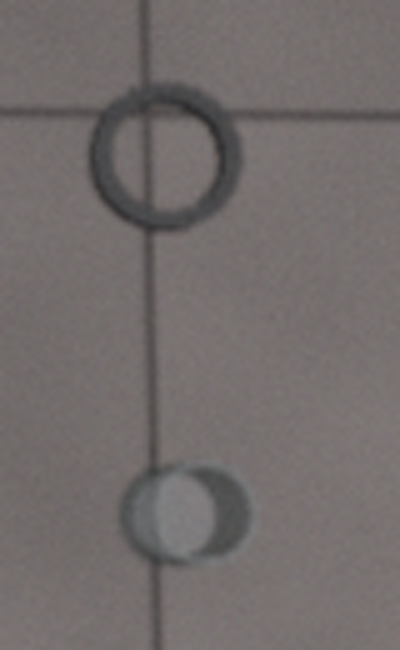

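The enlarged crop shows the jar's base circle centred at about (170,513) and its rim circle at about (198,513). That is full-image pixels (404,232.6) and (409.6,232.6). The collar is at crop (166,156).

```bash
cat >> h.py <<'E'
def pix(c,u,v,z):
    f=c['frame'].shape[0]/2/np.tan(np.radians(float(c['vfov']))/2); T=c['cam_to_world']
    d=T[:3,:3]@np.array([(u-c['cx'])/f,(v-c['cy'])/f,1]); return T[:3,3]+d*(z-T[2,3])/d[2]
E
python3 - <<'E'
from h import *
c=load('top'); P=cloud(c)
print('jar base',pix(c,404,232.6,0).round(1),'rim',pix(c,409.6,232.6,75).round(1))
print('collar',pix(c,370+166/5,130+156/5,7).round(1))
# docker ends from picture
print('knob',pix(c,256/1.4,352/1.4,30).round(1),'roller',pix(c,281/1.4,297/1.4,35).round(1))
print('lid corners z127',[pix(c,u/1.4,v/1.4,127).round(0)[:2].tolist() for u,v in[(373,198),(485,206),(480,300),(366,292)]])
w=load('scene'); Q=cloud(w); F=w['frame'].astype(int)
m=(F[...,0]>F[...,2]+25)&(Q[...,2]>8)&(Q[...,2]<60)&(np.hypot(Q[...,0]-510,Q[...,1]-330)<130)&(F[...,0]>F[...,1]+15)
q=Q[m]; q=q[np.abs(q[:,1]-(350-.45*(q[:,0]-474)))<65]
print('scene docker',cv2.minAreaRect(q[:,:2].astype(np.float32)),len(q))
m=(abs(Q[...,0]-480)<70)&(abs(Q[...,1]+190)<90)&(Q[...,2]>12)&(Q[...,2]<90);q=Q[m];print('scene jar',q.mean(0),q.min(0),q.max(0),len(q))
E
```

```text
jar base [ 482.2 -321.3    0. ] rim [ 480.1 -314.2   75. ]
collar [ 710.9 -321.4    7. ]
knob [419.1 370.   30. ] roller [540.1 317.4  35. ]
lid corners z127 [[740.0, 113.0], [725.0, -119.0], [530.0, -107.0], [544.0, 125.0]]
scene docker ((487.2199401855469, 347.7435302734375), (100.498291015625, 164.4464569091797), 65.5823974609375) 758<stdin>:12: RuntimeWarning: Mean of empty slice.
  ret = um.true_divide(
Traceback (most recent call last):
ValueError: zero-size array to reduction operation minimum which has no identity
```

Call:
servo_tool([
  [[0.06,0.04,0,0,0,-0.015,0],[0.13,0.09,0,0,0,-0.03,0],[0.2,0.14,0,0,0,-0.05,0],[0.27,0.19,0,0,0,-0.07,0],[0.34,0.235,-0.02,0,0,-0.09,0],[0.41,0.28,-0.04,0,0,-0.105,0],[0.48,0.33,-0.06,0,0,-0.12,0],[0.54,0.37,-0.07,0,0,-0.1375,0],[0.573,0.392,-0.08,0,0,-0.1375,0],[0.573,0.392,-0.08,0,0,-0.1375,0]],
], newtons=25)

```text
clock: 1.1
eef_pos: [482.4, -316.6, 164.2]
eef_rot: [-3.14, 0.001, -0.067]
wrist_force: [-0.6, -0.1, 0.1]
finger_gap: 94.1
finger_force: 0.0
```

```bash
python3 - <<'E'
from h import *
s=manip.read_state(); print(s['clock'],s['eef_pos'],s['eef_rot'])
c=cam('wrist'); save(c,'w1.png',s=1.4); print(c['vfov'],np.round(c['cam_to_world'],2).tolist())
E
```

```text
1.1 [ 482.35254492 -316.63030765  164.22681238] [-3.14035865e+00  1.48126984e-03 -6.73888366e-02]
66.16455758706203 [[-0.07, -0.97, -0.24, 549.71], [-1.0, 0.07, 0.02, -321.73], [0.0, 0.24, -0.97, 343.2], [0.0, 0.0, 0.0, 1.0]]
```

View pics/w1.png

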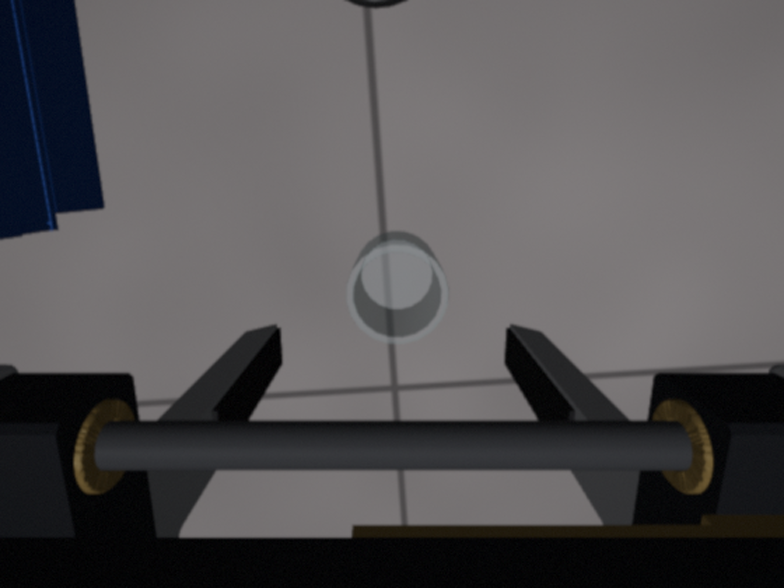

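The wrist view shows the jar rim circle centred at (397,292), between the fingertips at (281,330) and (507,330). The box corner is at the upper left.

```bash
python3 - <<'E'
from h import *
c=load('wrist')
print('rim',pix(c,397/1.4,292/1.4,75).round(1),'R',pix(c,347/1.4,292/1.4,75).round(1),pix(c,448/1.4,292/1.4,75).round(1),pix(c,397/1.4,243/1.4,75).round(1),pix(c,397/1.4,342/1.4,75).round(1))
E
```

```text
rim [ 482.6 -319.8   75. ] R [ 484.7 -289.3   75. ] [ 480.5 -351.    75. ] [ 512.7 -321.8   75. ] [ 450.2 -317.7   75. ]
```

Call:
servo_tool([
  [[-0.002,-0.006,-0.06,0,0,0,0],[-0.002,-0.006,-0.12,0,0,0,0],[-0.002,-0.006,-0.18,0,0,0,0],[-0.002,-0.006,-0.23,0,0,0,0],[-0.002,-0.006,-0.265,0,0,0,0],[-0.002,-0.006,-0.28,0,0,0,0],[-0.002,-0.006,-0.28,0,0,0,0],[-0.002,-0.006,-0.28,0,0,0,0.15],[-0.002,-0.006,-0.28,0,0,0,0.3],[-0.002,-0.006,-0.28,0,0,0,0.45]],
], newtons=25)

```text
clock: 2.15
eef_pos: [480.5, -321.7, 26.3]
eef_rot: [3.141, -0.001, -0.07]
wrist_force: [0.6, 0.5, -0.3]
finger_gap: 73.6
finger_force: 0.0
```

Call:
servo_tool([
  [[0,0,0,0,0,0,0.6],[0,0,0,0,0,0,0.6],[0,0,0,0,0,0,0.6],[0,0,0,0,0,0,0.6]],
])

```text
clock: 2.55
eef_pos: [480.5, -321.1, 26.1]
eef_rot: [-3.141, -0.001, -0.07]
wrist_force: [-0.6, 4.3, 5.5]
finger_gap: 63.7
finger_force: 25.0
```

Call:
servo_tool([
  [[0,0,0.01,0,0,0,0.6],[0,0,0.04,0,0,0,0.6],[0,0,0.09,0,0,0,0.6],[0,0,0.14,0,0,0,0.6],[-0.002,0.03,0.18,0,0,0,0.6],[-0.005,0.09,0.2,0,0,0,0.6],[-0.01,0.17,0.2,0,0,0,0.6],[-0.012,0.25,0.2,0,0,0,0.6],[-0.014,0.33,0.2,0,0,0,0.6],[-0.016,0.41,0.2,0,0,0,0.6]],
])

```text
clock: 3.55
eef_pos: [471.8, -115.0, 126.4]
eef_rot: [3.141, -0.001, -0.071]
wrist_force: [0.2, 0.3, -4.7]
finger_gap: 63.5
finger_force: 25.0
```

Call:
servo_tool([
  [[-0.002,0.08,0,0,0,0,0.6],[-0.004,0.16,0,0,0,0,0.6],[-0.006,0.22,0,0,0,0,0.6],[-0.007,0.25,0,0,0,0,0.6],[-0.007,0.263,0,0,0,0,0.6],[-0.007,0.263,0,0,0,0,0.6],[-0.007,0.263,0,0,0,0,0.6]],
])

```text
clock: 4.25
eef_pos: [468.8, 14.4, 125.7]
eef_rot: [3.141, -0.0, -0.071]
wrist_force: [-0.9, -0.4, -4.3]
finger_gap: 63.9
finger_force: 25.0
```

```bash
python3 - <<'E'
from h import *
s=manip.read_state(); print(s['clock'],s['eef_pos'],s['eef_rot'],s['wrist_force'])
c=cam('wrist'); save(c,'w2.png',s=1.4)
E
```

```text
4.25 [468.78321302  14.40816029 125.73448352] [ 3.14138733e+00 -3.11744638e-04 -7.06324616e-02] [-0.88120519 -0.41960207 -4.29923966]
```

View pics/w2.png

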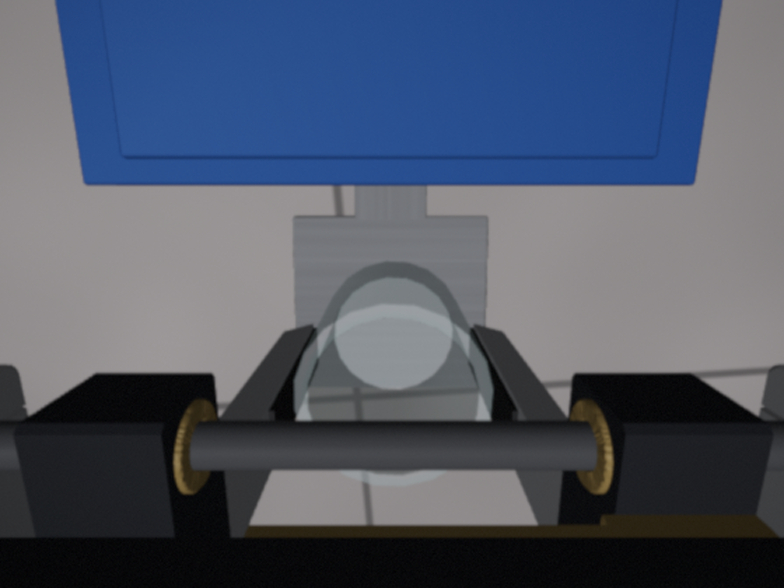

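The wrist view shows the jar squarely over the paddle. The paddle's inner edge runs along row 216 from column 294 to 487. Its outer edge shows through the jar at about row 388, and the lid's free edge is at row 184 from (85) to (694).

```bash
python3 - <<'E'
from h import *
c=load('wrist'); g=lambda u,v,z:print(pix(c,u/1.4,v/1.4,z).round(1))
for a in [(294,216,51),(487,216,51),(391,388,61),(85,184,123),(694,184,123)]: g(*a)
P=cloud(c); q=P[int(225/1.4):int(260/1.4),int(300/1.4):int(480/1.4)].reshape(-1,3)
A=np.c_[q[:,:2]-[470,15.6],np.ones(len(q))]; print('plane',np.linalg.lstsq(A,q[:,2],rcond=None)[0])
E
```

```text
[520.3  65.2  51. ]
[512.7 -42.   51. ]
[417.6  18.4  61. ]
[542.8 129.5 123. ]
[ 525.9 -108.9  123. ]
plane [ 0.72626302 -0.05512471 29.51335639]
```

Call:
servo_tool([
  [[-0.001,0.002,-0.02,0.0005,0.008,0,0.6],[-0.001,0.002,-0.04,0.001,0.016,0,0.6],[-0.001,0.002,-0.055,0.0015,0.024,0,0.6],[-0.001,0.002,-0.067,0.0022,0.032,0,0.6],[-0.001,0.002,-0.072,0.0022,0.032,0,0.6],[-0.001,0.002,-0.076,0.0022,0.032,0,0.6],[-0.001,0.002,-0.08,0.0022,0.032,0,0.6]],
])

```text
clock: 5.0
eef_pos: [468.2, 16.1, 85.4]
eef_rot: [3.141, 0.1, -0.07]
wrist_force: [-0.3, 0.2, -4.6]
finger_gap: 63.6
finger_force: 25.0
```

Call:
servo_tool([
  [[-0.0005,0,-0.004,-0.0002,-0.003,0,0.6],[-0.001,0,-0.008,-0.0005,-0.006,0,0.6],[-0.0015,0,-0.012,-0.0007,-0.009,0,0.6],[-0.002,0,-0.016,-0.001,-0.012,0,0.6],[-0.0025,0,-0.02,-0.0012,-0.015,0,0.6],[-0.003,0,-0.024,-0.0013,-0.019,0,0.6],[-0.0035,0,-0.028,-0.0015,-0.022,0,0.6],[-0.004,0,-0.032,-0.0017,-0.025,0,0.6],[-0.0045,0,-0.036,-0.002,-0.029,0,0.6],[-0.005,0,-0.04,-0.0022,-0.032,0,0.6]],
])

```text
clock: 6.0
eef_pos: [465.6, 16.1, 65.3]
eef_rot: [3.142, -0.001, -0.07]
wrist_force: [-1.5, 0.3, -2.6]
finger_gap: 63.4
finger_force: 25.0
```

Call:
servo_tool([
  [[-0.0005,0,-0.005,-0.0002,-0.003,0,0.6],[-0.001,0,-0.01,-0.0005,-0.007,0,0.6],[-0.0015,0,-0.015,-0.0007,-0.01,0,0.6],[-0.002,0,-0.02,-0.001,-0.014,0,0.6],[-0.0025,0,-0.025,-0.0012,-0.017,0,0.6],[-0.003,0,-0.03,-0.0013,-0.021,0,0.6],[-0.0035,0,-0.034,-0.0015,-0.024,0,0.6],[-0.004,0,-0.038,-0.0017,-0.027,0,0.6],[-0.0045,0,-0.042,-0.002,-0.03,0,0.6],[-0.005,0,-0.044,-0.0022,-0.032,0,0.6]],
])

```text
clock: 7.0
eef_pos: [463.1, 16.1, 43.3]
eef_rot: [-3.142, -0.101, -0.07]
wrist_force: [0.3, -0.1, -4.3]
finger_gap: 63.7
finger_force: 25.0
```

Call:
servo_tool([
  [[0,0,-0.001,0,0,0,0.6],[0,0,-0.002,0,0,0,0.6],[0,0,-0.002,0,0,0,0.6]],
])

```text
clock: 7.3
eef_pos: [463.1, 16.1, 42.4]
eef_rot: [-3.141, -0.1, -0.07]
wrist_force: [-0.2, -0.1, -3.3]
finger_gap: 64.0
finger_force: 25.0
```

Call:
servo_tool([
  [[0,0,-0.001,0,0,0,0.6],[0,0,-0.001,0,0,0,0.6],[0,0,-0.001,0,0,0,0.6]],
])

```text
clock: 7.6
eef_pos: [463.1, 16.1, 42.0]
eef_rot: [-3.141, -0.101, -0.07]
wrist_force: [-2.1, -0.6, -1.4]
finger_gap: 63.7
finger_force: 25.0
```

Call:
servo_tool([
  [[0,0,-0.001,0,0,0,0.6],[0,0,-0.001,0,0,0,0.6],[0,0,-0.001,0,0,0,0.6]],
])

```text
clock: 7.9
eef_pos: [463.2, 16.1, 41.7]
eef_rot: [-3.141, -0.101, -0.07]
wrist_force: [-4.9, -1.1, 5.7]
finger_gap: 63.8
finger_force: 25.0
```

Call:
servo_tool([
  [[0,0,-0.001,0,0,0,0.6],[0,0,-0.001,0,0,0,0.6],[0,0,-0.001,0,0,0,0.6]],
])

```text
clock: 8.2
eef_pos: [463.2, 16.1, 41.6]
eef_rot: [-3.141, -0.101, -0.07]
wrist_force: [-9.0, -1.7, 13.8]
finger_gap: 63.8
finger_force: 25.0
```

Call:
servo_tool([
  [[0,0,0.001,0,0,0,0.6],[0,0,0.0015,0,0,0,0.6],[0,0,0.0015,0,0,0,0.3],[0,0,0.0015,0,0,0,0.27],[0,0,0.0015,0,0,0,0.24],[0,0,0.0015,0,0,0,0.18],[0,0,0.0015,0,0,0,0.1],[0,0,0.0015,0,0,0,0],[0,0,0.0015,0,0,0,0],[0,0,0.0015,0,0,0,0]],
])

```text
clock: 9.2
eef_pos: [463.2, 16.1, 41.7]
eef_rot: [-3.141, -0.101, -0.07]
wrist_force: [0.3, -0.2, 0.7]
finger_gap: 94.2
finger_force: 0.0
```

```bash
python3 - <<'E'
from h import *
c=cam('scene'); save(c,'s2.png',s=1.4)
E
```

```text
(no output)
```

View pics/s2.png

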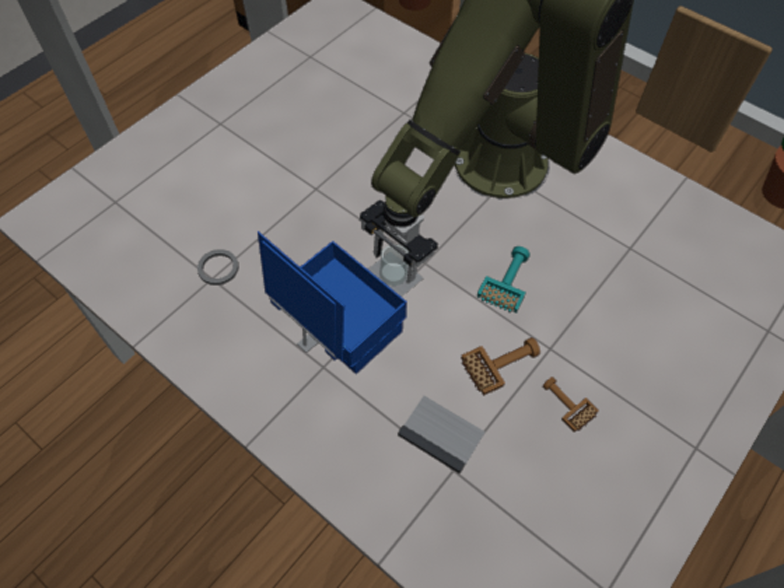

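The scene view shows the lid standing up at (300,290). The jar is upright on the paddle at (393,270) between the open fingers. The docker is unmoved at (500,362).

Call:
servo_tool([
  [[-0.001,0,0.01,0,0,0,0],[-0.004,0,0.04,0,0,0,0],[-0.009,0,0.09,0,0,0,0],[-0.014,0,0.14,0,0,0,0],[-0.019,0,0.19,0,0.01,0,0],[-0.024,0,0.24,0.001,0.02,0,0],[-0.024,0.02,0.28,0.0022,0.032,0,0],[-0.024,0.06,0.3,0.0022,0.032,0,0],[-0.024,0.1,0.3,0.0022,0.032,0,0],[-0.024,0.1,0.3,0.0022,0.032,0,0]],
])

```text
clock: 10.25
eef_pos: [451.1, 67.5, 192.2]
eef_rot: [-3.141, -0.001, -0.068]
wrist_force: [-0.2, -0.0, -0.3]
finger_gap: 94.1
finger_force: 0.0
```

Call:
servo_tool([
  [[0.005,0.06,0,0,0,0.045,0],[0.01,0.12,0,0,0,0.09,0],[0.015,0.18,0,0,0,0.135,0],[0.02,0.24,0,0,0,0.18,0],[0.025,0.3,0,0,0,0.225,0],[0.03,0.36,0,0,0,0.27,0],[0.035,0.42,0,0,0,0.315,0],[0.04,0.48,0,0,0,0.36,0],[0.043,0.53,0,0,0,0.405,0],[0.043,0.56,0,0,0,0.45,0]],
])

```text
clock: 11.25
eef_pos: [472.8, 347.0, 191.4]
eef_rot: [-3.141, 0.0, 1.35]
wrist_force: [-0.5, -0.9, -0.1]
finger_gap: 94.1
finger_force: 0.0
```

Call:
servo_tool([
  [[0,0.01,-0.02,0,0,0.045,0],[0,0.012,-0.04,0,0,0.09,0],[0,0.012,-0.06,0,0,0.135,0],[0,0.012,-0.08,0,0,0.18,0],[0,0.012,-0.08,0,0,0.225,0],[0,0.012,-0.08,0,0,0.27,0],[0,0.012,-0.08,0,0,0.315,0],[0,0.012,-0.08,0,0,0.36,0],[0,0.012,-0.08,0,0,0.405,0],[0,0.012,-0.08,0,0,0.438,0]],
])

```text
clock: 12.25
eef_pos: [473.0, 351.3, 151.6]
eef_rot: [-3.141, -0.0, 2.725]
wrist_force: [-0.3, 0.0, 1.0]
finger_gap: 93.9
finger_force: 0.0
```

Call:
servo_tool([
  [[0,0,0,0,0,0,0],[0,0,0,0,0,0,0]],
])

```text
clock: 12.45
eef_pos: [472.9, 351.6, 151.7]
eef_rot: [-3.141, -0.0, 2.716]
wrist_force: [-0.3, -0.5, -0.1]
finger_gap: 93.9
finger_force: 0.0
```

```bash
python3 - <<'E'
from h import *
s=manip.read_state(); print(s['clock'],s['eef_pos'],s['eef_rot'],s['joints'])
c=cam('wrist'); save(c,'w3.png',s=1.4)
E
```

```text
12.45 [472.85213732 351.6358704  151.6540774 ] [-3.14130488e+00 -6.78987019e-05  2.71611629e+00] [ 5.77317809e-01  4.33496501e-01  1.46771721e+00 -1.03139569e-04
  1.24065806e+00 -5.67968713e-01]
```

View pics/w3.png

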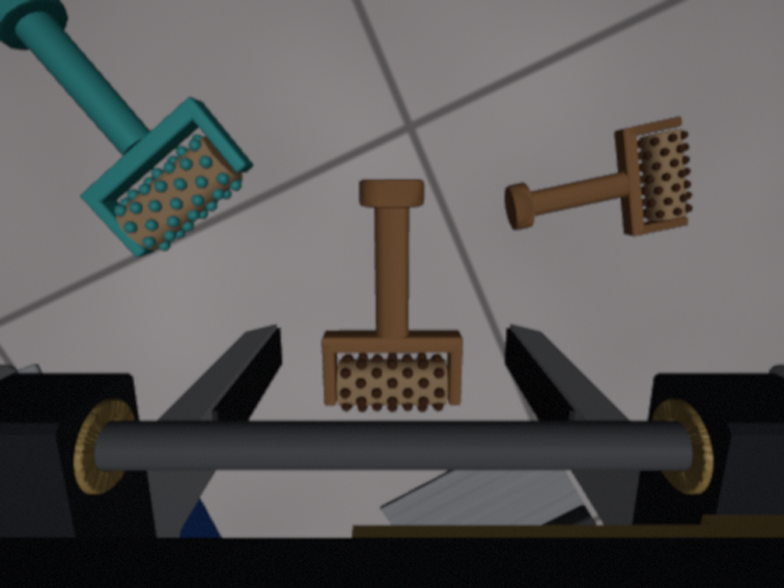

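The wrist view shows the docker aligned with the tool. Its knob is at (392,193), its handle runs down column 392 from row 206 to 332, and its fork back is at row 335. The larger look is confirmed against the small one at (600,190).

```bash
python3 - <<'E'
from h import *
c=load('wrist'); a=np.array([np.cos(2.716-np.pi),np.sin(2.716-np.pi)]); b=np.array([-a[1],a[0]])
for u,v,z in [(392,206,30),(392,332,34),(393,215,34),(393,325,34),(392,180,30),(323,335,34),(461,335,34)]:
    p=pix(c,u/1.4,v/1.4,z); d=p[:2]-[472.85,351.64]; print(u,v,p.round(1),'along',(d@a).round(1),'across',(d@b).round(1))
E
```

```text
392 206 [425.8 371.4  30. ] along -51.0 across -1.4
392 332 [503.9 336.   34. ] along 34.8 across -1.4
393 215 [431.2 369.7  34. ] along -45.4 across -0.7
393 325 [499.6 338.7  34. ] along 29.7 across -0.7
392 180 [410.7 378.3  30. ] along -67.6 across -1.4
323 335 [486.2 291.5  34. ] along 37.0 across -49.3
461 335 [525.7 378.7  34. ] along 36.9 across 46.4
```

Call:
servo_tool([
  [[0,0,-0.06,0,0,0,0],[0,0,-0.13,0,0,0,0],[0,0,-0.2,0,0,0,0],[0,0,-0.25,0,0,0,0],[0,0,-0.28,0,0,0,0],[0,0,-0.292,0,0,0,0],[0,0,-0.292,0,0,0,0.3],[0,0,-0.292,0,0,0,0.5],[0,0,-0.292,0,0,0,0.7],[0,0,-0.292,0,0,0,0.9]],
], newtons=35)

```text
clock: 13.5
eef_pos: [473.0, 352.3, 6.6]
eef_rot: [3.14, 0.001, 2.719]
wrist_force: [0.7, 1.1, 0.5]
finger_gap: 65.8
finger_force: 0.0
```

Call:
servo_tool([
  [[0,0,0,0,0,0,0.95],[0,0,0,0,0,0,0.95],[0,0,0,0,0,0,0.95],[0,0,0,0,0,0,0.95],[0,0,0,0,0,0,0.95]],
])

```text
clock: 14.0
eef_pos: [472.6, 352.1, 5.7]
eef_rot: [-3.141, -0.0, 2.72]
wrist_force: [-0.4, -0.2, -0.0]
finger_gap: 25.5
finger_force: 0.6
```

Call:
servo_tool([
  [[0,0,0,0,0,0,0.95],[0,0,0.01,0,0,0,0.95],[0,0,0.04,0,0,0,0.95],[0,0,0.09,0,0,0,0.95],[0,0,0.15,0,0,0,0.95],[0,0,0.21,0,0,0,0.95],[0,0,0.27,0,0,0,0.95],[0,0,0.33,0,0,0,0.95],[0,0,0.37,0,0,0,0.95],[0,0,0.38,0,0,0,0.95]],
])

```text
clock: 15.0
eef_pos: [473.2, 352.5, 199.3]
eef_rot: [3.138, 0.003, 2.72]
wrist_force: [-0.0, 0.6, -1.3]
finger_gap: 23.3
finger_force: 35.0
```

Call:
servo_tool([
  [[0.01,-0.04,0,0,0,-0.039,0.95],[0.02,-0.09,0,0,0,-0.078,0.95],[0.04,-0.15,0,0,0,-0.117,0.95],[0.06,-0.21,0,0,0,-0.156,0.95],[0.08,-0.27,0,0,0,-0.195,0.95],[0.1,-0.33,0,0,0,-0.234,0.95],[0.12,-0.39,0,0,0,-0.273,0.95],[0.14,-0.45,0,0,0,-0.312,0.95],[0.15,-0.51,0,0,0,-0.351,0.95],[0.16,-0.56,0,0,0,-0.388,0.95]],
])

```text
clock: 16.0
eef_pos: [552.5, 70.5, 195.2]
eef_rot: [-3.141, 0.0, 1.495]
wrist_force: [0.8, 1.0, -2.2]
finger_gap: 23.0
finger_force: 35.0
```

Call:
servo_tool([
  [[0.02,-0.03,0,0,0,0,0.95],[0.05,-0.07,0,0,0,0,0.95],[0.08,-0.1,0,0,0,0,0.95],[0.095,-0.101,0,0,0,0,0.95],[0.1,-0.101,0,0,0,0,0.95],[0.1,-0.101,0,0,0,0,0.95]],
])

```text
clock: 16.6
eef_pos: [602.6, 22.5, 195.3]
eef_rot: [-3.141, -0.0, 1.503]
wrist_force: [-0.6, -0.3, -1.0]
finger_gap: 23.1
finger_force: 35.0
```

```bash
python3 - <<'E'
from h import *
s=manip.read_state(); print(s['clock'],s['eef_pos'],s['eef_rot'],s['finger_gap'],s['wrist_force'])
c=cam('wrist'); save(c,'w4.png',s=1.4)
E
```

```text
16.6 [602.59575079  22.4852542  195.32098789] [-3.14092914e+00 -1.34077569e-04  1.50266042e+00] 23.070496922945907 [-0.59685509 -0.27141119 -1.01376886]
```

View pics/w4.png

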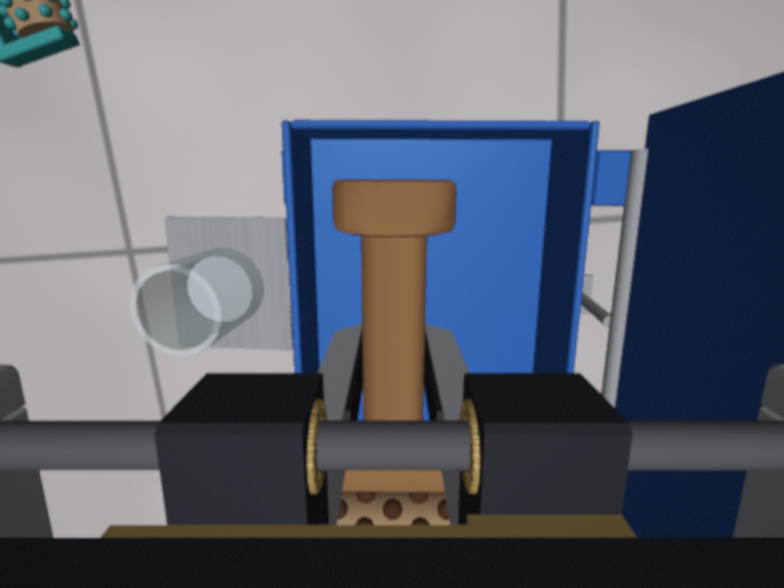

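The wrist view shows the docker over the open bin. Its knob is at (394,207), the bin's +y rim runs along row 122 from column 285 to 597, and the jar stands on the paddle at (178,308).

```bash
python3 - <<'E'
from h import *
c=load('wrist'); P=cloud(c)
for u,v,z in [(287,122,122),(596,122,122),(333,180,212),(456,180,212)]:
    p=pix(c,u/1.4,v/1.4,z); d=p[:2]-[626.4,3.9]; s=-.0705; print(p.round(1),'caddy',(d@[np.cos(s),np.sin(s)]).round(1),(d@[-np.sin(s),np.cos(s)]).round(1))
for v in (190,225,245,300,320): print(v,P[int(v/1.4),int(394/1.4)].round(1))
E
```

```text
[553.1 122.8 122. ] caddy -81.5 113.4
[715.9 111.6 122. ] caddy 81.7 113.8
[585.9  90.8 212. ] caddy -46.5 83.9
[628.9  87.9 212. ] caddy -3.5 84.0
190 [606.8  86.8 233.8]
225 [606.1  76.2 234. ]
245 [605.6  68.3 224. ]
300 [604.3  49.1 222.8]
320 [603.8  42.3 223.7]
```

Call:
servo_tool([
  [[0.006,0,-0.02,0,0,0,0.95],[0.006,0,-0.05,0,0,0,0.95],[0.006,0,-0.08,0,0,0,0.95],[0.006,0,-0.11,0,0,0,0.95],[0.006,0,-0.14,0,0,0,0.95],[0.006,0,-0.17,0,0,0,0.95],[0.006,0,-0.2,0,0,0,0.95],[0.006,0,-0.225,0,0,0,0.95],[0.006,0,-0.245,0,0,0,0.95],[0.006,0,-0.255,0,0,0,0.95]],
])

```text
clock: 17.65
eef_pos: [605.4, 21.6, 67.1]
eef_rot: [-3.141, 0.0, 1.501]
wrist_force: [0.3, -0.8, -1.1]
finger_gap: 23.3
finger_force: 35.0
```

Call:
servo_tool([
  [[0,0,-0.003,0,0,0,0.95],[0,0,-0.006,0,0,0,0.95],[0,0,-0.007,0,0,0,0.95],[0,0,-0.007,0,0,0,0.95]],
])

```text
clock: 18.05
eef_pos: [605.8, 21.6, 65.0]
eef_rot: [3.141, -0.0, 1.501]
wrist_force: [0.2, 0.7, -1.8]
finger_gap: 23.0
finger_force: 35.0
```

Call:
servo_tool([
  [[0,0,-0.001,0,0,0,0.95],[0,0,-0.002,0,0,0,0.95],[0,0,-0.003,0,0,0,0.95],[0,0,-0.003,0,0,0,0.95]],
])

```text
clock: 18.45
eef_pos: [605.6, 21.6, 63.2]
eef_rot: [-3.142, -0.0, 1.501]
wrist_force: [0.2, 0.5, -1.3]
finger_gap: 23.2
finger_force: 35.0
```

Call:
servo_tool([
  [[0,0,-0.001,0,0,0,0.95],[0,0,-0.002,0,0,0,0.95],[0,0,-0.002,0,0,0,0.95]],
])

```text
clock: 18.75
eef_pos: [605.8, 21.6, 62.6]
eef_rot: [3.141, -0.0, 1.501]
wrist_force: [-2.4, 1.1, 2.7]
finger_gap: 23.2
finger_force: 35.0
```

Call:
servo_tool([
  [[0,0,0,0,0,0,0.7],[0,0,0,0,0,0,0.6],[0,0,0,0,0,0,0.5],[0,0,0,0,0,0,0.45],[0,0,0,0,0,0,0.45],[0,0,0.02,0,0,0,0.45],[0,0,0.06,0,0,0,0.45],[0,0,0.12,0,0,0,0.45],[0,0,0.18,0,0,0,0.45],[0,0,0.24,0,0,0,0.45]],
])

```text
clock: 19.75
eef_pos: [605.6, 21.6, 184.3]
eef_rot: [3.141, -0.0, 1.501]
wrist_force: [-0.0, -0.4, 0.1]
finger_gap: 51.9
finger_force: 0.0
```

```bash
python3 - <<'E'
from h import *
s=manip.read_state(); print(s['clock'],s['eef_pos'],s['eef_rot'],s['finger_gap'],s['wrist_force'])
c=cam('wrist'); save(c,'w5.png',s=1.4)
E
```

```text
19.75 [605.58086874  21.62856891 184.30026689] [ 3.14093899e+00 -2.90115668e-05  1.50060607e+00] 51.860703256392284 [-0.01276049 -0.3605406   0.08999486]
```

View pics/w5.png

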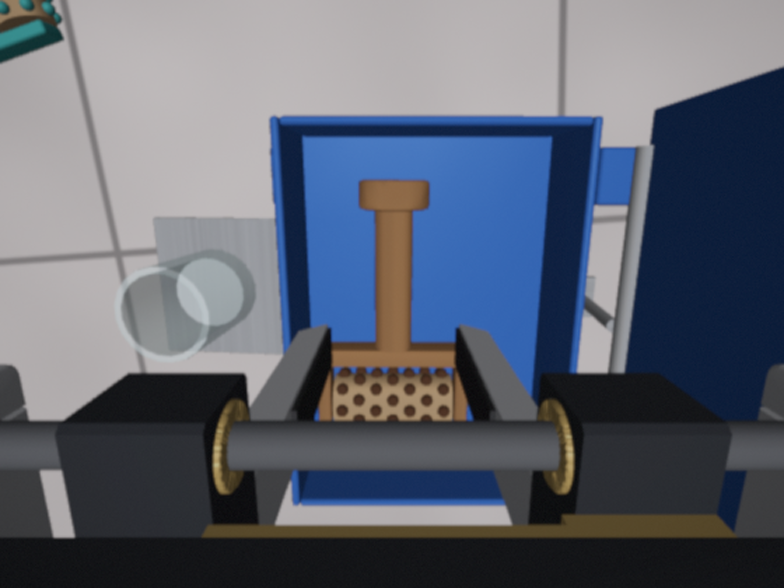

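The wrist view shows the docker lying flat in the bin, with its knob at (394,195) and its roller at (394,395). The jar still stands on the paddle at (165,312), and the lid is up.

Call:
servo_tool([
  [[-0.02,0,0.02,0,0,0,0.45],[-0.08,0,0.04,0,0,-0.03,0.3],[-0.15,-0.003,0.04,0,0,-0.07,0.15],[-0.21,-0.006,0.04,0,0,-0.115,0],[-0.27,-0.01,0.04,0,0,-0.16,0],[-0.3,-0.011,0.04,0,0,-0.205,0],[-0.311,-0.011,0.04,0,0,-0.25,0],[-0.311,-0.011,0.04,0,0,-0.295,0],[-0.311,-0.011,0.04,0,0,-0.34,0],[-0.311,-0.011,0.04,0,0,-0.385,0]],
])

```text
clock: 20.8
eef_pos: [450.2, 16.1, 202.9]
eef_rot: [3.141, -0.001, 0.285]
wrist_force: [1.1, 0.7, -0.5]
finger_gap: 94.3
finger_force: 0.0
```

Call:
servo_tool([
  [[0,0,0,0,0,-0.045,0],[0,0,0,0,0,-0.09,0],[0,0,0,0,0,-0.115,0],[0,0,0,0,0,-0.115,0],[0,0,0,0,0,-0.115,0],[0,0,0,0,0,-0.115,0]],
])

```text
clock: 21.4
eef_pos: [450.2, 16.1, 202.4]
eef_rot: [-3.142, -0.0, -0.068]
wrist_force: [-0.4, -0.2, 0.2]
finger_gap: 94.0
finger_force: 0.0
```

Call:
servo_tool([
  [[0,0,-0.01,-0.0007,-0.01,0,0],[0,0,-0.02,-0.0015,-0.02,0,0],[0,0,-0.02,-0.0022,-0.032,0,0],[0,0,-0.02,-0.0022,-0.032,0,0]],
])

```text
clock: 21.8
eef_pos: [449.8, 16.2, 192.3]
eef_rot: [-3.142, -0.101, -0.069]
wrist_force: [0.2, 0.0, -0.2]
finger_gap: 94.0
finger_force: 0.0
```

```bash
python3 - <<'E'
from h import *
s=manip.read_state(); print(s['clock'],s['eef_pos'],s['eef_rot'],s['finger_gap'],s['wrist_force'])
c=cam('wrist'); save(c,'w6.png',s=1.4)
E
```

```text
21.8 [449.76752569  16.15728847 192.25650495] [-3.1415761  -0.1013354  -0.06887257] 94.03012374174585 [ 0.17916246  0.01794928 -0.18440951]
```

View pics/w6.png

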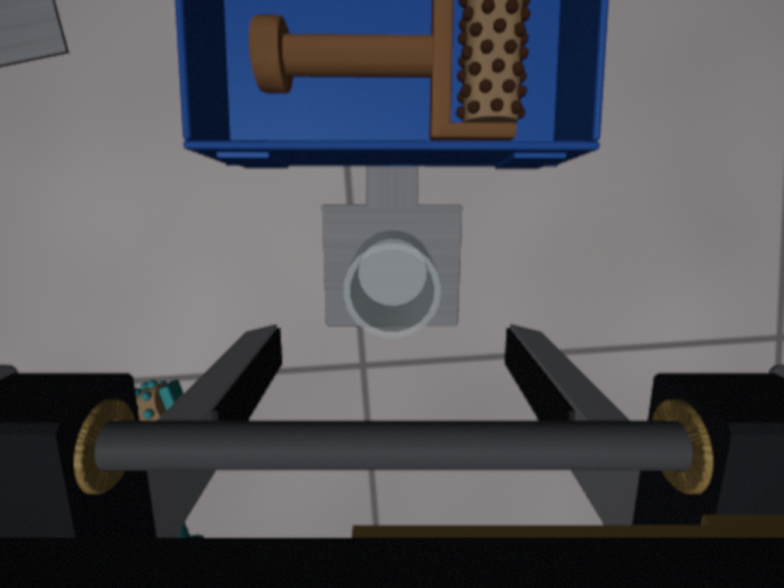

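The wrist view shows the jar still upright and centred at (392,288), with the docker in the box above it. The descent can retrace the earlier path.

Call:
servo_tool([
  [[0.004,0,-0.04,0,0,0,0],[0.009,0,-0.1,0,0,0,0],[0.015,0,-0.16,0,0,0,0],[0.02,0,-0.21,0,0,0,0],[0.024,0,-0.25,0,0,0,0],[0.026,0,-0.28,0,0,0,0],[0.027,0,-0.295,0,0,0,0],[0.027,0,-0.3,0,0,0,0],[0.027,0,-0.3,0,0,0,0],[0.027,0,-0.3,0,0,0,0.15]],
], newtons=25)

```text
clock: 22.85
eef_pos: [464.1, 16.1, 42.9]
eef_rot: [-3.141, -0.102, -0.07]
wrist_force: [-0.4, 0.3, 1.1]
finger_gap: 88.9
finger_force: 0.0
```

Call:
servo_tool([
  [[0,0,0,0,0,0,0.25],[0,0,0,0,0,0,0.28],[0,0,0,0,0,0,0.31],[0,0,0,0,0,0,0.35],[0,0,0,0,0,0,0.6],[0,0,0,0,0,0,0.6],[0,0,0,0,0,0,0.6]],
])

```text
clock: 23.55
eef_pos: [463.8, 16.1, 42.4]
eef_rot: [-3.141, -0.101, -0.07]
wrist_force: [-2.1, -0.7, 5.8]
finger_gap: 63.6
finger_force: 25.0
```

Call:
servo_tool([
  [[0.0003,0,0.002,0.0001,0.0016,0,0.6],[0.0005,0,0.004,0.0002,0.0032,0,0.6],[0.0008,0,0.006,0.0003,0.0048,0,0.6],[0.001,0,0.008,0.0004,0.0064,0,0.6],[0.0013,0,0.01,0.0005,0.008,0,0.6],[0.0016,0,0.012,0.0006,0.0096,0,0.6],[0.0018,0,0.014,0.0008,0.0112,0,0.6],[0.0021,0,0.016,0.0009,0.0128,0,0.6],[0.0023,0,0.018,0.001,0.0144,0,0.6],[0.0026,0,0.02,0.0011,0.016,0,0.6]],
])

```text
clock: 24.55
eef_pos: [464.9, 16.1, 52.3]
eef_rot: [-3.141, -0.05, -0.07]
wrist_force: [-1.4, -0.2, -3.3]
finger_gap: 63.7
finger_force: 25.0
```

Call:
servo_tool([
  [[0.0003,0,0.002,0.0001,0.0016,0,0.6],[0.0005,0,0.004,0.0002,0.0032,0,0.6],[0.0008,0,0.006,0.0003,0.0048,0,0.6],[0.001,0,0.008,0.0004,0.0064,0,0.6],[0.0013,0,0.01,0.0005,0.008,0,0.6],[0.0016,0,0.012,0.0006,0.0096,0,0.6],[0.0018,0,0.014,0.0008,0.0112,0,0.6],[0.0021,0,0.016,0.0009,0.0128,0,0.6],[0.0023,0,0.018,0.001,0.0144,0,0.6],[0.0026,0,0.02,0.0011,0.016,0,0.6]],
])

```text
clock: 25.55
eef_pos: [466.3, 16.1, 62.3]
eef_rot: [3.142, 0.0, -0.07]
wrist_force: [-2.1, -0.2, -2.5]
finger_gap: 63.6
finger_force: 25.0
```

Call:
servo_tool([
  [[0.0003,0,0.002,0.0001,0.0016,0,0.6],[0.0005,0,0.004,0.0002,0.0032,0,0.6],[0.0008,0,0.006,0.0003,0.0048,0,0.6],[0.001,0,0.008,0.0004,0.0064,0,0.6],[0.0013,0,0.01,0.0005,0.008,0,0.6],[0.0016,0,0.012,0.0006,0.0096,0,0.6],[0.0018,0,0.014,0.0008,0.0112,0,0.6],[0.0021,0,0.016,0.0009,0.0128,0,0.6],[0.0023,0,0.018,0.001,0.0144,0,0.6],[0.0026,0,0.02,0.0011,0.016,0,0.6]],
])

```text
clock: 26.55
eef_pos: [467.8, 16.1, 72.4]
eef_rot: [3.142, 0.05, -0.07]
wrist_force: [0.5, -1.3, -1.8]
finger_gap: 63.8
finger_force: 25.0
```

Call:
servo_tool([
  [[0.0001,0,0.001,0,0.0008,0,0.6],[0.0003,0,0.002,0.0001,0.0016,0,0.6],[0.0004,0,0.003,0.0002,0.0024,0,0.6],[0.0005,0,0.004,0.0002,0.0032,0,0.6],[0.0007,0,0.005,0.0003,0.004,0,0.6],[0.0008,0,0.006,0.0003,0.0048,0,0.6],[0.0009,0,0.007,0.0004,0.0056,0,0.6],[0.001,0,0.008,0.0004,0.0064,0,0.6],[0.0012,0,0.009,0.0005,0.0072,0,0.6],[0.0013,0,0.01,0.0005,0.008,0,0.6]],
])

```text
clock: 27.55
eef_pos: [468.2, 16.1, 77.2]
eef_rot: [3.141, 0.076, -0.07]
wrist_force: [2.7, 0.4, -1.7]
finger_gap: 63.5
finger_force: 25.0
```

Call:
servo_tool([
  [[0.0001,0,0.001,0,0.0008,0,0.6],[0.0003,0,0.002,0.0001,0.0016,0,0.6],[0.0004,0,0.003,0.0002,0.0024,0,0.6],[0.0005,0,0.004,0.0002,0.0032,0,0.6],[0.0007,0,0.005,0.0003,0.004,0,0.6],[0.0008,0,0.006,0.0003,0.0048,0,0.6],[0.0009,0,0.007,0.0004,0.0056,0,0.6],[0.001,0,0.008,0.0004,0.0064,0,0.6],[0.0012,0,0.009,0.0005,0.0072,0,0.6],[0.0013,0,0.01,0.0005,0.008,0,0.6]],
])

```text
clock: 28.55
eef_pos: [468.9, 16.1, 82.2]
eef_rot: [3.141, 0.101, -0.07]
wrist_force: [2.4, -0.5, -1.5]
finger_gap: 63.9
finger_force: 25.0
```

Call:
servo_tool([
  [[0,0,0.001,0,0,0,0.6],[0,0,0.002,0,0,0,0.6],[0,0,0.003,0,0,0,0.6],[0,0,0.004,0,0,0,0.6],[0,0,0.005,0,0,0,0.6],[0,0,0.006,0,0,0,0.6],[0,0,0.007,0,0,0,0.6],[0,0,0.008,0,0,0,0.6],[0,0,0.009,0,0,0,0.6],[0,0,0.01,0,0,0,0.6]],
])

```text
clock: 29.55
eef_pos: [468.9, 16.1, 87.2]
eef_rot: [3.141, 0.101, -0.07]
wrist_force: [-0.2, -0.6, -4.8]
finger_gap: 63.8
finger_force: 25.0
```

Call:
servo_tool([
  [[0,0,0.01,0,0,0,0.6],[0,0,0.03,0,0,0,0.6],[0,0,0.06,-0.0007,-0.01,0,0.6],[0,-0.02,0.08,-0.0015,-0.02,0,0.6],[0,-0.06,0.08,-0.0022,-0.032,0,0.6],[0,-0.12,0.08,-0.0022,-0.032,0,0.6],[0,-0.19,0.08,-0.0022,-0.032,0,0.6],[0,-0.26,0.08,-0.0022,-0.032,0,0.6],[0,-0.33,0.08,-0.0022,-0.032,0,0.6],[0,-0.4,0.08,-0.0022,-0.032,0,0.6]],
])

```text
clock: 30.55
eef_pos: [468.8, -185.4, 128.2]
eef_rot: [3.141, -0.001, -0.07]
wrist_force: [0.8, -0.0, -4.8]
finger_gap: 63.1
finger_force: 25.0
```

Call:
servo_tool([
  [[0.01,-0.07,0,0,0,0,0.6],[0.015,-0.14,0,0,0,0,0.6],[0.02,-0.2,-0.02,0,0,0,0.6],[0.022,-0.24,-0.05,0,0,0,0.6],[0.022,-0.265,-0.09,0,0,0,0.6],[0.022,-0.274,-0.13,0,0,0,0.6],[0.022,-0.274,-0.16,0,0,0,0.6],[0.022,-0.274,-0.18,0,0,0,0.6],[0.022,-0.274,-0.19,0,0,0,0.6],[0.022,-0.274,-0.193,0,0,0,0.6]],
])

```text
clock: 31.55
eef_pos: [480.1, -320.6, 30.8]
eef_rot: [3.141, -0.0, -0.07]
wrist_force: [0.0, 0.2, -4.0]
finger_gap: 63.5
finger_force: 25.0
```

Call:
servo_tool([
  [[0,0,0,0,0,0,0.6],[0,0,0,0,0,0,0.6]],
])

```text
clock: 31.75
eef_pos: [480.3, -321.0, 31.5]
eef_rot: [3.141, -0.001, -0.07]
wrist_force: [-0.4, 0.2, -5.0]
finger_gap: 63.5
finger_force: 25.0
```

Call:
servo_tool([
  [[0,0,-0.002,0,0,0,0.6],[0,0,-0.004,0,0,0,0.6],[0,0,-0.006,0,0,0,0.6],[0,0,-0.008,0,0,0,0.6],[0,0,-0.009,0,0,0,0.6],[0,0,-0.009,0,0,0,0.6]],
])

```text
clock: 32.35
eef_pos: [480.0, -321.0, 26.7]
eef_rot: [3.141, -0.0, -0.07]
wrist_force: [-2.2, 2.4, 4.5]
finger_gap: 63.8
finger_force: 25.0
```

Call:
servo_tool([
  [[0,0,-0.001,0,0,0,0.6],[0,0,-0.001,0,0,0,0.6]],
])

```text
clock: 32.55
eef_pos: [480.0, -320.9, 26.7]
eef_rot: [3.141, -0.0, -0.07]
wrist_force: [-5.8, 4.3, 10.0]
finger_gap: 63.7
finger_force: 25.0
```

Call:
servo_tool([
  [[0,0,-0.001,0,0,0,0.6],[0,0,-0.001,0,0,0,0.6]],
])

```text
clock: 32.75
eef_pos: [480.0, -321.0, 26.7]
eef_rot: [3.141, -0.001, -0.07]
wrist_force: [-7.3, 5.2, 16.8]
finger_gap: 63.7
finger_force: 25.0
```

Down and in contact. I'll ease off, release, retreat and check.

Call:
servo_tool([
  [[0,0,0.002,0,0,0,0.6],[0,0,0.002,0,0,0,0.6],[0,0,0.002,0,0,0,0.3],[0,0,0.002,0,0,0,0.27],[0,0,0.002,0,0,0,0.24],[0,0,0.002,0,0,0,0.15],[0,0,0.002,0,0,0,0],[0,0,0.002,0,0,0,0],[0,0,0.002,0,0,0,0],[0,0,0.01,0,0,0,0]],
])

```text
clock: 33.75
eef_pos: [479.6, -320.7, 29.9]
eef_rot: [-3.141, 0.001, -0.07]
wrist_force: [-0.5, -1.0, -0.5]
finger_gap: 94.0
finger_force: 0.0
```

Call:
servo_tool([
  [[0,0,0.03,0,0,0,0],[0,0,0.08,0,0,0,0],[0,0,0.14,0,0,0,0],[0,0,0.2,0,0,0,0],[0,0,0.26,0,0,0,0],[-0.06,-0.06,0.3,0,0,0,0],[-0.12,-0.12,0.3,0,0,0,0],[-0.18,-0.18,0.3,0,0,0,0],[-0.2,-0.2,0.3,0,0,0,0],[-0.2,-0.2,0.3,0,0,0,0]],
])

```text
clock: 34.75
eef_pos: [378.9, -421.9, 181.1]
eef_rot: [3.141, -0.001, -0.073]
wrist_force: [0.8, 0.8, 0.1]
finger_gap: 93.7
finger_force: 0.0
```

```bash
python3 - <<'E'
from h import *
c=cam('scene'); save(c,'s3.png',s=1.4)
E
```

```text
(no output)
```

View pics/s3.png

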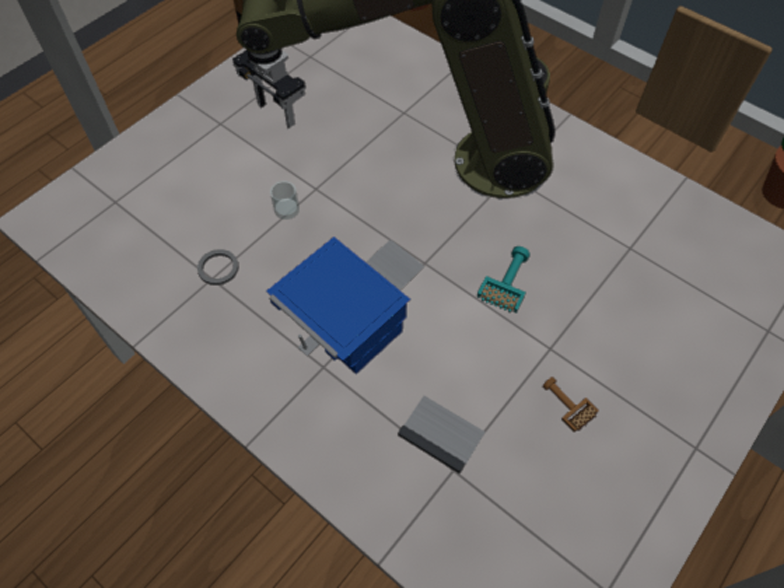

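The scene view shows the lid shut at (340,295) and the jar upright on the ledge at (285,200). The collar at (218,266), the scraper at (440,435) and both look-alikes have not moved.

```bash
python3 -c "
from cell import manip
print(manip.sign_off())"
```

```text
the job is handed in; nothing more can be done
None
```

The larger wooden docker is inside the box with the lid eased shut, the jar stands upright on the ledge clear of the box, nothing else was moved, and the job is handed in at about 35 s.

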